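# Free the serving spoon from its clamp and lay it on the spoon holder

## Task

The black nylon serving spoon is clamped in one of the two bays of the white utensil dock; the wood-handled turner is in the other. Swing the spoon's clamp lever well open (past upright), take the spoon out and lay it, right way up, with its bowl in the red spoon holder, letting go only when it is down low, and then swing that lever fully shut again. Leave the turner and its lever shut in place, and do not shove or knock over the holder, canister, salt shaker, mug, tin or trivet around it.

Things in the scene. Friction and masses are not known exactly. Their poses are not given: they have to be found in the camera images.
- dock: White utensil dock, fixed: a block 80 (x) x 140 (y) x 40 (z) mm, origin centre of underside. Two open-topped channels run along its x axis at y = +42 mm (left) and y = -42 mm (right), each 22 mm wide, floor 22 mm above the origin. Its front (-x) faces the robot. Each channel is crossed by a steel clamp lever hinged near the middle of the block, tips outboard.
- bay_left (a point): Middle of the left channel's floor (dock y = +42 mm).
- bay_right (a point): Middle of the right channel's floor (dock y = -42 mm).
- lever_left (a joint): Clamp lever over the left channel, rad: 0 = shut (lying level across the channel, 2 mm over the utensil's handle), grows as the tip swings up and over to the middle; about 1.57 = upright, stop at 2.1. Stiff hinge (about 0.09 N m): stays where it is left.
- lever_right (a joint): Clamp lever over the right channel, mirror image of the left one; same values.
- lever_left_grip (a point): Grip point, on the axis of the left lever's orange round bar (12 mm diameter, parallel to the dock's x axis), 64 mm from the hinge axis, 26 mm in front of the block's front face. The bar runs 19 mm further towards -x from here and sticks out free in front of the block, so it can be pinched from above; its axis is 44 mm above the counter when shut.
- lever_right_grip (a point): The same point on the right lever's orange bar.
- lever_left_hinge (a point): Point on the left lever's hinge axis (parallel to dock x, at dock y = +16 mm, 44 mm up).
- lever_right_hinge (a point): Point on the right lever's hinge axis (dock y = -16 mm, 44 mm up).
- spoon: Black nylon serving spoon, 277 mm long, 80 g, loose. x runs from the handle to the bowl, z up. Origin on the underside of the handle where the clamp holds it. Handle 14 mm wide (y), 10 mm thick (z 0 to 10), from x = -140 to +65 mm; round bowl 64 mm across, 16 mm deep, centred at x = +105 mm, its underside at z = -12 mm. In the dock the handle points to the robot and the bowl away.
- spoon_bowl (a point): Middle of the spoon's bowl, on its inner floor (x = +105, z = -8 mm on the spoon).
- spoon_grip (a point): Good place to pinch the spoon's handle (x = -62 mm, mid thickness), 22 mm in front of the dock's face when docked.
- turner: Turner with dark wooden handle (same handle size and place as the spoon's) and flat steel blade 85 x 66 mm; in the other bay. Leave it.
- holder: Red ceramic spoon holder: round dish 140 mm across, 14 mm high at the rim, inner floor 5 mm up and about 100 mm across, 450 g, loose. Origin centre of underside. Laid on it, the spoon's handle rests over the rim and its end on the counter.
- holder_middle (a point): Middle of the holder's inner floor.
- canister: Closed screw-top glass canister, 90 mm diameter, 115 mm tall. Origin centre of underside. Bystander.
- shaker: White salt shaker, 38 mm diameter, 70 mm tall, near the spoon holder. Origin centre of underside. Bystander.
- mug: Blue mug, 80 mm diameter, 95 mm tall, handle at its +y. Origin centre of underside. Bystander.
- tin: Food tin, 74 mm diameter, 100 mm tall. Origin centre of underside. Bystander.
- trivet: Folded aluminium trivet, flat bundle of bars 190 (x) x 36 (y) x 12 mm. Origin centre of underside. Bystander.
There are look-alikes about, which are no part of the job. There is more than one size of the dock; the job needs the larger. There is more than one size of the holder; the one meant has the size given above.

How it is judged:
By the outcome, as a careful person would: the job done as asked, in the order asked, and still so for the second after the job is handed in, with the robot touching nothing.
It also fails if it takes over 69 s, if anything falls off the work surface, if the arm or the gripper's body presses on something with over 40 N, if the wrist force passes 120 N, or if a joint passes its speed limit or range.

## Robot

A 6-joint arm with a two-finger parallel gripper is mounted at the origin on the work surface. World frame = base frame: x ahead of the robot, y to its left, z up, the work surface at z = 0. Lengths are in mm, angles in rad, forces in N, time in s.
With the tool pointing down it reaches from about 300 to 775 mm from the base axis. Payload 14.6 kg.
Tool frame: the origin (TCP) lies at the very end of the fingers, on their centre line; the grasp point (between the pads) lies 19 mm behind it; z points along the fingers, y is the line along which they close (so a half turn about z gives the same grasp; the last joint's range is limited). The gripper opens to 94 mm and grips with 3 to 60 N. Pads are 16 mm wide; open, the fingers measure 119 mm over their backs; the gripper's body (75 mm by 177 mm) begins 78 mm behind the grasp point.
Start: joints at [1.186, 0.3, 1.521, -0, 1.321, -0.067], TCP at [171.86, 522.449, 180.946] pointing down, gripper open.
Joint ranges: [-3.03, 3.03], [-0.79, 2.21], [0.23, 2.52], [-1.04, 4.18], [0, 3.07], [-2.55, 2.55]. Speed limits (rad/s): [2.22, 2.22, 2.57, 3.14, 3.14, 3.14].

## Interface

Orientations are given as [roll, pitch, yaw] about the fixed x, y, z axes, in that order (R = Rz(yaw) Ry(pitch) Rx(roll)).
In Python, from cell import manip gives the robot as it stands. The module is installed in compiled form; this text tells all that it offers.
- The arm moves only by the shell command python3 -m inch 'ROWS' [FORCE]. ROWS is JSON, a list of rows, each an object of numbers: "gripper": the opening, from 0 (shut) to 1 (fully open); "dx", "dy", "dz": the shift along the world's x, y, z in m; "wx", "wy", "wz": the turn, a rotation vector about the world's x, y, z in degrees. A call has exactly 5 rows; each row is the pose to reach, as a shift and turn from the pose commanded when the call began; what a row does not reach only later rows make up. A row lasts 1/12 s, in which the tool goes at most 41.7 mm and 7.16 degrees, less where a joint would pass 70% of its speed; a pose out of reach is approached as far as the arm can. A call with a gripper value outside its range is refused whole. The fingers move at their own pace and stop on an object; FORCE is the grip in N (left out, the last holds). Time passes only in rows, so rows that repeat a pose let the fingers close, or fill a call up. It gives the time, the measured TCP pose, the force, the opening and the grip force at its end, in the units of the state.
- manip.read_state(): the state, without advancing time (a new reading comes with each control period).
- manip.camera(name): name is "side" or "top"; returns the picture (384x512x3 uint8, blue, green, red); there is no depth.
- manip.camera_info(name): a dict with "camera_matrix" (3x3 intrinsics, pixels), "D" ([k1, k2, p1, p2, k3] as OpenCV has them; the pictures are not rectified), "R" (3x3) and "t" (3): a world point X has camera coordinates R X + t. Camera axes: x right, y down, z forward; pixel columns grow to the right and rows downward; lengths in mm; the calibration is good to about 2 mm. A picture is of the moment at which its call begins. camera_info takes no time and is no camera call.
- manip.sign_off(): hands the job in; it is judged then, once.
The state is a dict: "clock": time; "joints": joint angles; "qd": joint speeds; "effort": joint torques, N m; "eef_pos": TCP position; "eef_rot": TCP orientation; "wrist_force": force on the tool from outside, world axes, zero at the start; "moment": the same for the moment, N m; "finger_gap": finger opening in mm; "finger_force": force on a finger pad.
Only numpy, scipy, OpenCV 4.12 (cv2) and the standard library are available. Lean on these libraries where they do the work, as an engineer would, in place of code of your own. Each camera call takes 0.05 s, during which the arm holds its last target. There are 200 camera calls.

## Working session

There is one attempt and no reset: what is moved stays moved. The work goes in short steps, Python scripts to look and compute and a shell command to move; the robot and the scene stay as the last step left them, time stands still between calls to the robot, and variables do not carry over. Pictures are saved under pics/ and viewed, at most 10 in all, crops included, and the job is handed in when it is done.

```bash
mkdir -p pics
cat > h.py <<'E'
import numpy as np, cv2
from cell import manip
def cam(n):
    i=manip.camera_info(n); return [np.array(i[k],float) for k in("camera_matrix","D","R","t")]
def ray(n,uv,z):
    K,D,R,t=cam(n); p=cv2.undistortPoints(np.array(uv,float).reshape(-1,1,2),K,D).reshape(-1,2)
    d=np.c_[p,np.ones(len(p))]@R; c=-R.T@t.reshape(3); s=(z-c[2])/d[:,2]; return c+s[:,None]*d
def proj(n,X):
    K,D,R,t=cam(n); return cv2.projectPoints(np.array(X,float).reshape(-1,1,3),cv2.Rodrigues(R)[0],t,K,D)[0].reshape(-1,2)
E
python3 - <<'E'
from h import *
for n in("top","side"):
    im=manip.camera(n); cv2.imwrite(f"pics/{n}0.png",im); cv2.imwrite(f"pics/{n}0b.png",cv2.resize(im,(800,600),interpolation=cv2.INTER_CUBIC))
    K,D,R,t=cam(n); print(n,-R.T@t.reshape(3),R[2],K[0,0],D)
s=manip.read_state();print(s)
E
```

```text
top [ 199.12539097    5.6198784  1668.56497111] [ 0.21869569  0.00371536 -0.97578604] 475.7144232219909 [-0.09893956  0.          0.          0.          0.        ]
side [ 169.06517411 -780.72434024 1084.90285502] [ 0.29939359  0.57474567 -0.7615976 ] 487.7837157720213 [0.02958289 0.         0.         0.         0.        ]
{'clock': 0.1, 'joints': array([ 1.18640787e+00,  3.00374992e-01,  1.52150880e+00,  9.05842961e-06,
        1.32074888e+00, -6.65691435e-02]), 'qd': array([-0.00115289, -0.00088678, -0.00418507, -0.00052145, -0.00177867,
       -0.00083593]), 'effort': array([ 1.77925944e-03, -5.32647443e+01, -3.53283334e+01,  7.09837326e-02,
        2.34676333e-02, -2.05218038e-05]), 'eef_pos': array([171.75555508, 522.21017621, 180.46965071]), 'eef_rot': array([-3.14055552e+00, -7.79372009e-05,  2.82377106e+00]), 'wrist_force': array([-0.50741092, -0.14305651, -0.01516217]), 'moment': array([-0.0288021 ,  0.0050054 , -0.00543733]), 'finger_force': 0.0, 'finger_gap': 94.04172181109942}
```

View pics/top0b.png

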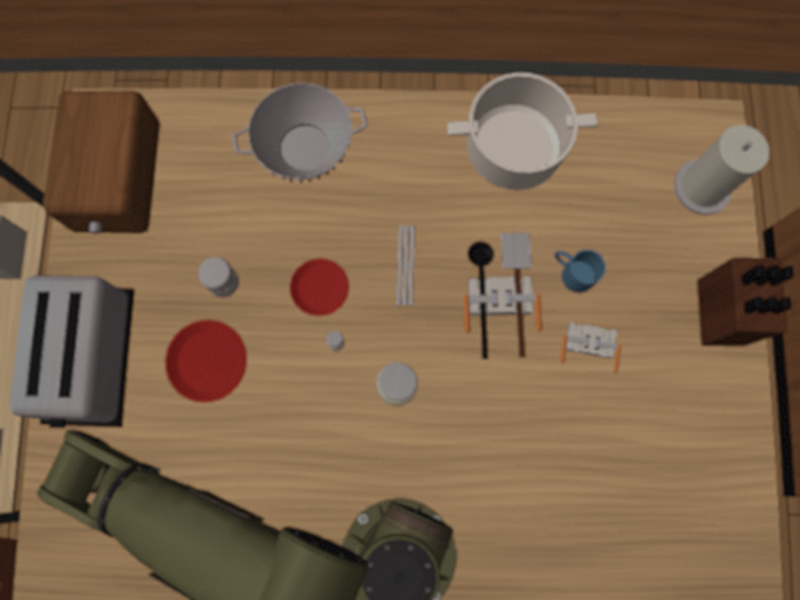

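View pics/side0b.png

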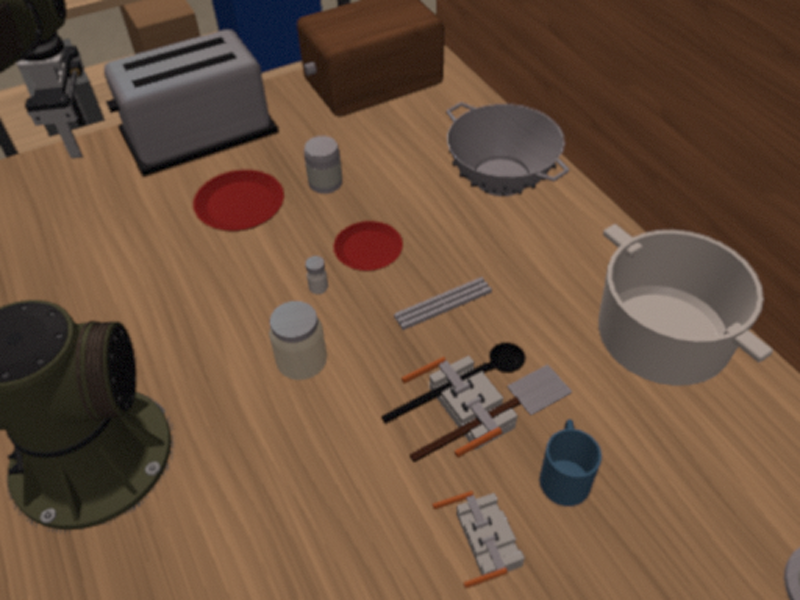

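The top view (800x600) shows the dock candidates at (500,295), holding the spoon (bowl at (481,253), left bay) and the turner, and a smaller empty one at (592,340). The red dish candidates are at (206,360) and (320,287). Next I measure their sizes.

```bash
cat > m.py <<'E'
from h import *
def comps(m,amin):
    n,l,st,c=cv2.connectedComponentsWithStats(m.astype(np.uint8)); return [(np.argwhere(l==i)[:,::-1],c[i],st[i]) for i in range(1,n) if st[i,4]>=amin]
if __name__=="__main__":
  for n in("top","side"):
    im=cv2.imread(f"pics/{n}0.png"); h=cv2.cvtColor(im,cv2.COLOR_BGR2HSV); H,S,V=[h[...,i].astype(int) for i in range(3)]
    print(n)
    for p,c,st in comps(((H<6)|(H>174))&(S>150)&(V>90),150):
        hull=cv2.convexHull(p.astype(np.int32)).reshape(-1,2); w=ray(n,hull,14)[:,:2].astype(np.float32); e=cv2.fitEllipse(w)
        print("red",c.round(),np.round(e[0]),np.round(e[1]))
    for p,c,st in comps((H>=6)&(H<14)&(S>170)&(V>120),8):
        w=ray(n,p,44); r=cv2.fitLine(w[:,:2].astype(np.float32),cv2.DIST_L2,0,.01,.01).ravel(); s=(w[:,:2]-r[2:])@r[:2]
        print("orange",c.round(),w.mean(0).round(),"ang",np.degrees(np.arctan2(r[1],r[0])).round(1),"ends",(r[2:]+r[:2]*s.min()).round(),(r[2:]+r[:2]*s.max()).round(),len(p))
    for p,c,st in comps(V<45,40):
        if c[1]>120 and c[0]>200: 
            w=ray(n,p,32);print("dark",c.round(),st,w.min(0).round(),w.max(0).round())
im=cv2.imread("pics/top0.png")
a=cv2.resize(im[140:250,95:405],(800,284),interpolation=cv2.INTER_CUBIC)
b=cv2.resize(cv2.imread("pics/side0.png")[210:310,240:400],(480,300),interpolation=cv2.INTER_CUBIC)
cv2.imwrite("pics/crop.png",np.vstack([a,np.hstack([b,np.zeros((300,320,3),np.uint8)])]))
E
python3 m.py
```

```text
top
red [204. 183.] [591. 193.] [131. 131.]
red [131. 231.] [415. 443.] [181. 183.]
orange [298. 202.] [ 524. -142.   44.] ang 2.4 ends [ 491. -144.] [ 566. -140.] 31
orange [344. 201.] [ 530. -303.   44.] ang 1.5 ends [ 497. -304.] [ 569. -302.] 33
dark [492. 155.] [489 146   7  19 107] [ 680. -873.   32.] [ 749. -850.   32.]
dark [307. 164.] [300 156  15  31 180] [ 584. -200.   32.] [ 694. -149.   32.]
dark [490. 176.] [474 170  34  13 325] [ 611. -912.   32.] [ 658. -784.   32.]
dark [491. 195.] [476 190  30  11 260] [ 544. -898.   32.] [ 583. -786.   32.]
dark [309. 212.] [308 195   3  34  57] [ 434. -184.   32.] [ 551. -177.   32.]
dark [495. 254.] [453 212  56 105 846] [ 137. -873.   32.] [ 500. -694.   32.]
dark [278. 341.] [255 323  34  39 205] [ -12. -110.   32.] [110.   1.  32.]
dark [243. 364.] [ 183  338   95   46 1789] [-86. -75.  32.] [ 56. 240.  32.]
side
red [153. 128.] [417. 446.] [185. 185.]
red [236. 157.] [592. 193.] [134. 134.]
orange [270. 236.] [ 531. -138.   44.] ang 2.2 ends [ 492. -139.] [ 569. -136.] 52
orange [305. 282.] [ 537. -297.   44.] ang 1.3 ends [ 499. -298.] [ 578. -296.] 70
orange [289. 319.] [ 454. -362.   44.] ang -9.8 ends [ 424. -357.] [ 482. -367.] 48
orange [311. 369.] [ 435. -481.   44.] ang -10.3 ends [ 406. -476.] [ 464. -487.] 57
dark [321. 230.] [295 220  41  23 374] [ 582. -208.   32.] [ 700. -151.   32.]
dark [266. 257.] [245 244  44  26 203] [ 430. -192.   32.] [ 560. -174.   32.]
```

View pics/crop.png

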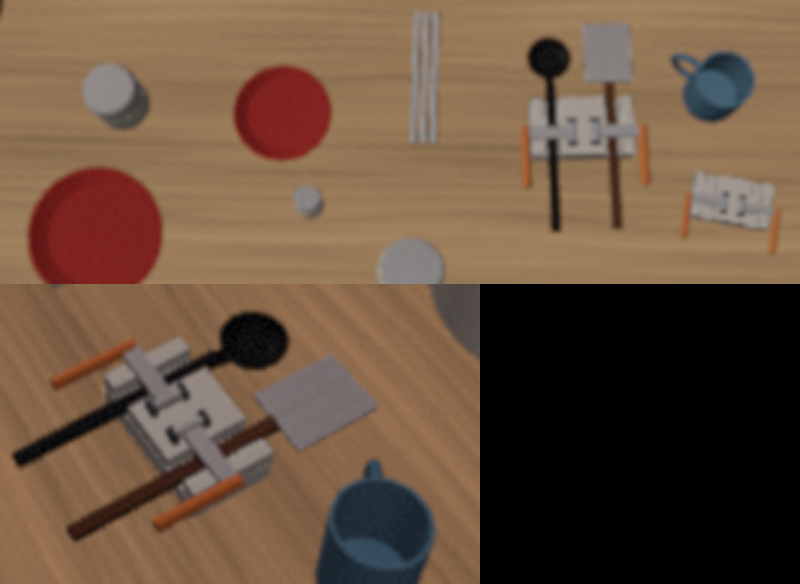

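The dish at (320,287), i.e. full-resolution (204,183), measures about 132 mm, so it fits the 140 mm holder; the other is 183 mm. The dock at (500,295) has its bars 160 mm apart, which is 2·(16+64), so it is the larger one, and it holds the spoon in its left bay. The crop confirms both choices. Now I move over the left lever.

```bash
python3 -m inch '[{"dx":0.09,"dy":-0.18,"wz":20,"gripper":0.28},{"dx":0.09,"dy":-0.18,"wz":20,"gripper":0.28},{"dx":0.09,"dy":-0.18,"wz":20,"gripper":0.28},{"dx":0.09,"dy":-0.18,"wz":20,"gripper":0.28},{"dx":0.09,"dy":-0.18,"wz":20,"gripper":0.28}]' 30
python3 -m inch '[{"dx":0.09,"dy":-0.18,"gripper":0.28},{"dx":0.09,"dy":-0.18,"gripper":0.28},{"dx":0.09,"dy":-0.18,"gripper":0.28},{"dx":0.09,"dy":-0.18,"gripper":0.28},{"dx":0.09,"dy":-0.18,"gripper":0.28}]'
python3 -m inch '[{"dx":0.09,"dy":-0.18,"gripper":0.28},{"dx":0.09,"dy":-0.18,"gripper":0.28},{"dx":0.09,"dy":-0.18,"gripper":0.28},{"dx":0.09,"dy":-0.18,"gripper":0.28},{"dx":0.09,"dy":-0.18,"gripper":0.28}]'
python3 - <<'E'
from m import *
im=cv2.imread("pics/top0.png"); h=cv2.cvtColor(im,cv2.COLOR_BGR2HSV); H,S,V=[h[...,i].astype(int) for i in range(3)]
for p,c,st in comps((S<75)&(V>110),30):
    if 180<c[0]<350 and c[1]>140:
        w=ray("top",p,40); print(c.round(),st,w.mean(0).round(),w.min(0).round(),w.max(0).round())
print("shaker/canister tops",ray("top",[[214,217]],70).round(),ray("top",[[254,245]],115).round())
# two-view bar mid & bowl via triangulation
def tri(a,b):
    A=[]
    for n,uv in(("top",a),("side",b)):
        K,D,R,t=cam(n); q=cv2.undistortPoints(np.array([[uv]],float),K,D).ravel(); A.append((np.c_[R,t.reshape(3)],q))
    X=cv2.triangulatePoints(A[0][0],A[1][0],A[0][1].reshape(2,1),A[1][1].reshape(2,1)).ravel(); return X[:3]/X[3]
print("bowl",tri((307.5,162),(324.5,228)).round()," proj expected bowl", proj("top",[[683,-173,26]]), proj("side",[[683,-173,26]]))
E
```

```text
[259. 170.] [253 144  13  52 566] [638.  -3.  40.] [546. -23.  40.] [733.  17.  40.]
[330. 160.] [320 149  21  23 438] [ 679. -255.   40.] [ 637. -291.   40.] [ 720. -220.   40.]
[320. 188.] [299 177  43  25 778] [ 574. -220.   40.] [ 527. -293.   40.] [ 617. -145.   40.]
[213. 217.] [208 211  12  13 100] [466. 153.  40.] [444. 133.  40.] [486. 171.  40.]
[254. 245.] [241 232  26  28 575] [370.  11.  40.] [323. -32.  40.] [416.  54.  40.]
[231. 331.] [228 329   7   6  33] [81. 79. 40.] [73. 70. 40.] [89. 90. 40.]
shaker/canister tops [[460. 147.  70.]] [[363.   9. 115.]]
bowl [ 673. -177.   28.]  proj expected bowl [[306.38766669 159.42040219]] [[326.54688108 226.15350493]]validation failed for argument at $[0]...
validation failed for argument at $[0]...
validation failed for argument at $[0]...
```

Every move was refused, so the rows probably need all the fields. I'll try one full row set.

```bash
python3 -m inch '[{"gripper":0.28,"dx":0.09,"dy":-0.18,"dz":0,"wx":0,"wy":0,"wz":20},{"gripper":0.28,"dx":0.09,"dy":-0.18,"dz":0,"wx":0,"wy":0,"wz":20},{"gripper":0.28,"dx":0.09,"dy":-0.18,"dz":0,"wx":0,"wy":0,"wz":20},{"gripper":0.28,"dx":0.09,"dy":-0.18,"dz":0,"wx":0,"wy":0,"wz":20},{"gripper":0.28,"dx":0.09,"dy":-0.18,"dz":0,"wx":0,"wy":0,"wz":20}]' 30
```

```text
clock: 0.52
eef_pos: [262.2, 340.3, 180.7]
eef_rot: [-3.141, -0.0, -3.109]
wrist_force: [1.8, -0.3, -1.2]
finger_gap: 64.4
finger_force: 0.0
```

```bash
python3 -m inch '[{"gripper":0.28,"dx":0.09,"dy":-0.18,"dz":0,"wx":0,"wy":0,"wz":0},{"gripper":0.28,"dx":0.09,"dy":-0.18,"dz":0,"wx":0,"wy":0,"wz":0},{"gripper":0.28,"dx":0.09,"dy":-0.18,"dz":0,"wx":0,"wy":0,"wz":0},{"gripper":0.28,"dx":0.09,"dy":-0.18,"dz":0,"wx":0,"wy":0,"wz":0},{"gripper":0.28,"dx":0.09,"dy":-0.18,"dz":0,"wx":0,"wy":0,"wz":0}]'
python3 -m inch '[{"gripper":0.28,"dx":0.09,"dy":-0.18,"dz":0,"wx":0,"wy":0,"wz":0},{"gripper":0.28,"dx":0.09,"dy":-0.18,"dz":0,"wx":0,"wy":0,"wz":0},{"gripper":0.28,"dx":0.09,"dy":-0.18,"dz":0,"wx":0,"wy":0,"wz":0},{"gripper":0.28,"dx":0.09,"dy":-0.18,"dz":0,"wx":0,"wy":0,"wz":0},{"gripper":0.28,"dx":0.09,"dy":-0.18,"dz":0,"wx":0,"wy":0,"wz":0}]'
python3 -m inch '[{"gripper":0.28,"dx":0.062,"dy":-0.119,"dz":0,"wx":0,"wy":0,"wz":0},{"gripper":0.28,"dx":0.062,"dy":-0.119,"dz":0,"wx":0,"wy":0,"wz":0},{"gripper":0.28,"dx":0.062,"dy":-0.119,"dz":0,"wx":0,"wy":0,"wz":0},{"gripper":0.28,"dx":0.062,"dy":-0.119,"dz":-0.04,"wx":0,"wy":0,"wz":0},{"gripper":0.28,"dx":0.062,"dy":-0.119,"dz":-0.08,"wx":0,"wy":0,"wz":0}]'
python3 - <<'E'
from h import *
im=manip.camera("side"); a=im[150:330,190:420]; cv2.imwrite("pics/s1.png",cv2.resize(a,(766,600),interpolation=cv2.INTER_CUBIC))
p=manip.read_state()["eef_pos"];print(p,proj("side",[p]))
E
```

```text
clock: 0.93
eef_pos: [352.3, 160.1, 181.0]
eef_rot: [-3.142, 0.0, -3.111]
wrist_force: [1.2, 0.7, 0.2]
finger_gap: 30.8
finger_force: 0.0
clock: 1.35
eef_pos: [442.4, -20.2, 180.9]
eef_rot: [-3.141, 0.0, -3.111]
wrist_force: [-0.2, 1.0, 0.0]
finger_gap: 26.3
finger_force: 0.0
clock: 1.77
eef_pos: [505.3, -139.4, 100.6]
eef_rot: [-3.14, 0.003, -3.113]
wrist_force: [0.5, 0.1, -0.7]
finger_gap: 26.3
finger_force: 0.0
[ 500.61595534 -136.73982765   91.82235575] [[259.97538859 228.97292591]]
```

View pics/s1.png

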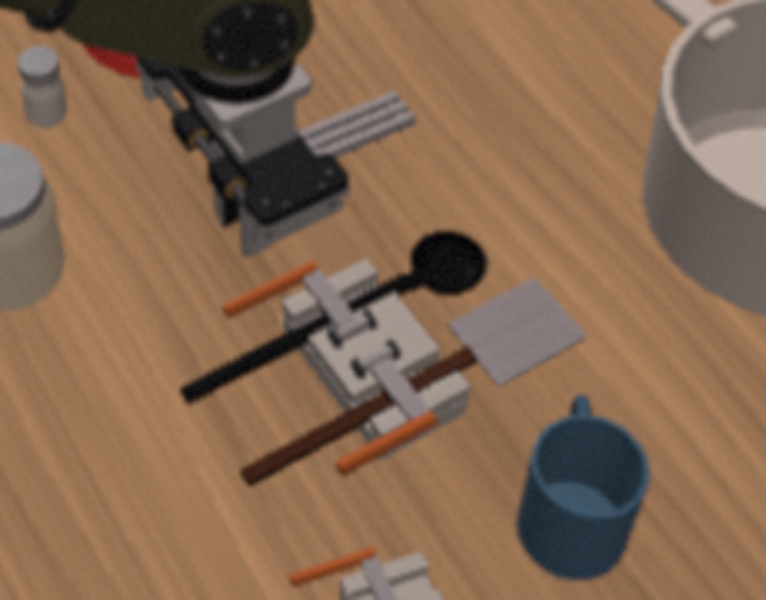

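The side crop shows the gripper just outboard of and above the left orange bar, which runs from (228,310) to (312,268), with a fingertip at (250,250). The second state reading differs from the first by several mm, so I read the state again with the arm at rest.

```bash
python3 -m inch '[{"gripper":0.28,"dx":0,"dy":0,"dz":0,"wx":0,"wy":0,"wz":0},{"gripper":0.28,"dx":0,"dy":0,"dz":0,"wx":0,"wy":0,"wz":0},{"gripper":0.28,"dx":0,"dy":0,"dz":0,"wx":0,"wy":0,"wz":0},{"gripper":0.28,"dx":0,"dy":0,"dz":0,"wx":0,"wy":0,"wz":0},{"gripper":0.28,"dx":0,"dy":0,"dz":0,"wx":0,"wy":0,"wz":0}]'
python3 - <<'E'
from h import *
for i in range(3):
    s=manip.read_state();print(s["clock"],s["eef_pos"].round(1),s["joints"].round(4),s["eef_rot"].round(3),s["qd"].round(3)); manip.camera("top")
E
```

```text
clock: 2.23
eef_pos: [504.6, -136.5, 102.8]
eef_rot: [-3.141, 0.003, -3.11]
wrist_force: [0.4, 0.4, -0.3]
finger_gap: 26.2
finger_force: 0.0
2.2333 [ 504.6 -136.5  102.8] [-0.3342  0.3174  1.6901 -0.      1.1313 -1.9368] [-3.141e+00  3.000e-03 -3.110e+00] [-0.001  0.009  0.008  0.    -0.007 -0.003]
2.2833 [ 504.4 -136.5  102.4] [-0.3343  0.3179  1.6904  0.      1.1311 -1.9369] [-3.141e+00  2.000e-03 -3.110e+00] [-0.005  0.01   0.005  0.001 -0.005  0.001]
2.3333 [ 504.2 -136.5  102. ] [-0.3344  0.3183  1.6907 -0.      1.1309 -1.9368] [-3.141e+00  1.000e-03 -3.110e+00] [-0.002  0.008  0.005  0.002 -0.002  0.   ]
```

```bash
python3 -m inch '[{"gripper":0.28,"dx":0.002,"dy":-0.003,"dz":-0.015,"wx":0,"wy":0,"wz":0},{"gripper":0.28,"dx":0.002,"dy":-0.003,"dz":-0.03,"wx":0,"wy":0,"wz":0},{"gripper":0.28,"dx":0.002,"dy":-0.003,"dz":-0.045,"wx":0,"wy":0,"wz":0},{"gripper":0.28,"dx":0.002,"dy":-0.003,"dz":-0.06,"wx":0,"wy":0,"wz":0},{"gripper":0.28,"dx":0.002,"dy":-0.003,"dz":-0.075,"wx":0,"wy":0,"wz":0}]'
python3 -m inch '[{"gripper":0.28,"dx":0,"dy":0,"dz":0,"wx":0,"wy":0,"wz":0},{"gripper":0.28,"dx":0,"dy":0,"dz":0,"wx":0,"wy":0,"wz":0},{"gripper":0,"dx":0,"dy":0,"dz":0,"wx":0,"wy":0,"wz":0},{"gripper":0,"dx":0,"dy":0,"dz":0,"wx":0,"wy":0,"wz":0},{"gripper":0,"dx":0,"dy":0,"dz":0,"wx":0,"wy":0,"wz":0}]' 25
python3 -m inch '[{"gripper":0,"dx":0,"dy":0,"dz":0,"wx":0,"wy":0,"wz":0},{"gripper":0,"dx":0,"dy":0,"dz":0,"wx":0,"wy":0,"wz":0},{"gripper":0,"dx":0,"dy":0,"dz":0,"wx":0,"wy":0,"wz":0},{"gripper":0,"dx":0,"dy":0,"dz":0,"wx":0,"wy":0,"wz":0},{"gripper":0,"dx":0,"dy":0,"dz":0,"wx":0,"wy":0,"wz":0}]' 25
```

```text
clock: 2.8
eef_pos: [506.0, -139.6, 25.6]
eef_rot: [-3.141, 0.0, -3.11]
wrist_force: [1.6, 0.1, 0.4]
finger_gap: 26.5
finger_force: 0.0
clock: 3.22
eef_pos: [506.3, -139.7, 26.9]
eef_rot: [-3.141, 0.001, -3.11]
wrist_force: [1.2, 0.2, -0.1]
finger_gap: 9.9
finger_force: 0.0
clock: 3.63
eef_pos: [506.0, -139.6, 26.1]
eef_rot: [-3.141, 0.0, -3.11]
wrist_force: [-0.4, -0.5, 0.4]
finger_gap: 0.4
finger_force: 0.5
```

The fingers closed on nothing, so I look.

Run:
```python
from h import *
s=manip.camera("side"); t=manip.camera("top")
a=cv2.resize(s[200:300,230:363],(798,600),interpolation=cv2.INTER_CUBIC)
b=cv2.resize(t[150:250,270:370],(300,300),interpolation=cv2.INTER_CUBIC); a[300:,498:]=b
cv2.imwrite("pics/s2.png",a)
p=manip.read_state()["eef_pos"];print(p,(proj("side",[p])-[230,200])*6,(proj("top",[p])-[270,150])*3+[498,300])
```

```text
[ 505.94939371 -139.57615399   26.00302749] [[196.18386793 262.85502431]] [[579.42474017 473.08041648]]
```

View pics/s2.png

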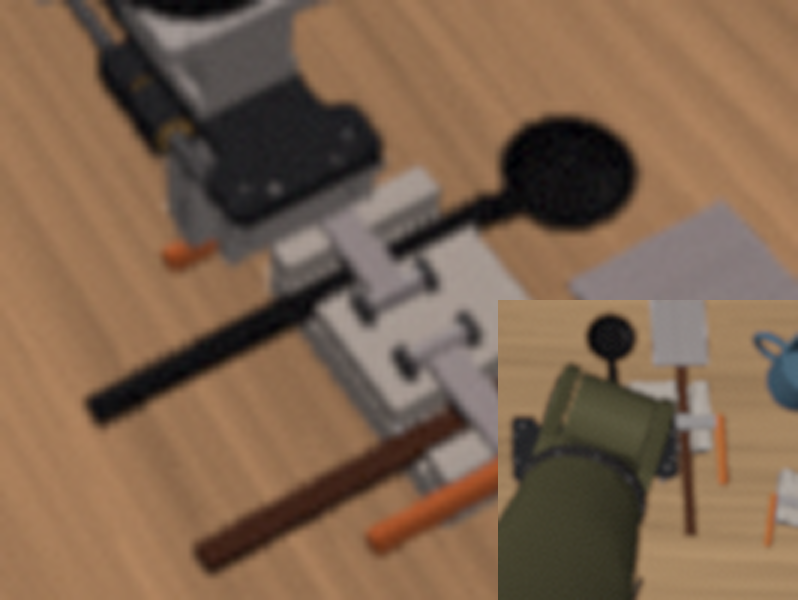

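Run:
```python
from h import *
for z in(123,150,180): print(z,ray("top",[[302.5,199.3],[275,199.3],[330,199.3]],z).round())
# body corners in side view
P=[[506+a,-139.6+b,123] for a in(-37.5,37.5) for b in(-88.5,88.5)]
print(((proj("side",P)-[230,200])*6).round(), ((proj("side",[[506,-139.6,45],[487,-140,44],[496,-140,44]])-[230,200])*6).round())
# base calibration check: joint-1 centre circle in top view
im=cv2.imread("pics/top0.png")
K,D,R,t=cam("top"); print(proj("top",[[0,0,0]]))
```

```text
123 [[ 516. -149.  123.]
 [ 515.  -58.  123.]
 [ 518. -240.  123.]]
150 [[ 511. -146.  150.]
 [ 509.  -56.  150.]
 [ 513. -236.  150.]]
180 [[ 505. -143.  180.]
 [ 503.  -55.  180.]
 [ 506. -231.  180.]]
[[218. 325.]
 [ 16.  18.]
 [383. 248.]
 [171. -48.]] [[196. 238.]
 [157. 258.]
 [176. 249.]]
[[254.64801    355.69847915]]
```

The view is ambiguous about height against y. I raise, then image the fingers open and closed and take the difference to locate the real fingertips.

```bash
python3 -m inch '[{"gripper":0,"dx":0,"dy":0,"dz":0.04,"wx":0,"wy":0,"wz":0},{"gripper":0,"dx":0,"dy":0,"dz":0.08,"wx":0,"wy":0,"wz":0},{"gripper":0,"dx":0,"dy":0,"dz":0.08,"wx":0,"wy":0,"wz":0},{"gripper":0,"dx":0,"dy":0,"dz":0.08,"wx":0,"wy":0,"wz":0},{"gripper":0,"dx":0,"dy":0,"dz":0.08,"wx":0,"wy":0,"wz":0}]' | sed -n 1,2p
python3 -c "
from h import *
cv2.imwrite('pics/c.png',manip.camera('side')); cv2.imwrite('pics/ct.png',manip.camera('top'))"
python3 -m inch '[{"gripper":0.9,"dx":0,"dy":0,"dz":0,"wx":0,"wy":0,"wz":0},{"gripper":0.9,"dx":0,"dy":0,"dz":0,"wx":0,"wy":0,"wz":0},{"gripper":0.9,"dx":0,"dy":0,"dz":0,"wx":0,"wy":0,"wz":0},{"gripper":0.9,"dx":0,"dy":0,"dz":0,"wx":0,"wy":0,"wz":0},{"gripper":0.9,"dx":0,"dy":0,"dz":0,"wx":0,"wy":0,"wz":0}]'
python3 - <<'E'
from h import *
o=manip.camera('side'); cv2.imwrite('pics/o.png',o); c=cv2.imread('pics/c.png')
s=manip.read_state(); p=s["eef_pos"]; g=s["finger_gap"]/2; print(p,g)
for y in(-g-12.5,-g,0,g,g+12.5): print(y,((proj("side",[p+[0,y,0],p+[-8,y,0],p+[8,y,0]])-[200,150])*4).round().tolist())
d=cv2.absdiff(o,c).max(2)>25; q=np.argwhere(d)[:,::-1]; print(len(q),q.min(0),q.max(0))
f=lambda i:cv2.resize(i[150:270,200:300],(400,480),interpolation=cv2.INTER_CUBIC)
cv2.imwrite("pics/s3.png",np.hstack([f(c),f(o)]))
E
```

```text
clock: 4.15
eef_pos: [505.5, -139.4, 105.4]
clock: 4.67
eef_pos: [505.8, -139.5, 105.8]
eef_rot: [3.141, -0.0, -3.11]
wrist_force: [0.1, 0.3, -0.3]
finger_gap: 30.2
finger_force: 0.0
[ 505.82937632 -139.54029916  105.82555206] 17.097497190497904
-29.597497190497904 [[272.0, 336.0], [261.0, 342.0], [284.0, 331.0]]
-17.097497190497904 [[262.0, 322.0], [251.0, 327.0], [274.0, 317.0]]
0 [[249.0, 302.0], [238.0, 308.0], [260.0, 297.0]]
17.097497190497904 [[236.0, 283.0], [225.0, 288.0], [247.0, 278.0]]
29.597497190497904 [[227.0, 269.0], [215.0, 274.0], [238.0, 265.0]]
351 [240 114] [283 226]
```

View pics/s3.png

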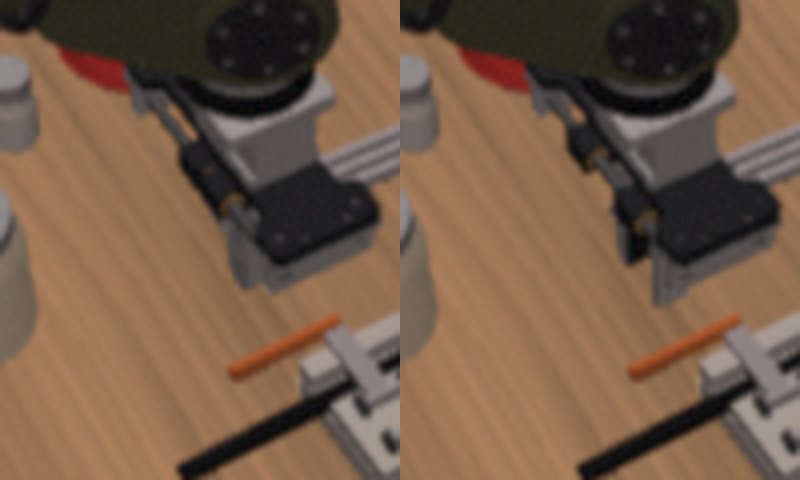

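Closed (left half), the fingertip is seen at about (245,288), while its reported position projects to (254,309). Open (right half), it is seen at about (262,303) against (265,327). The fingers therefore really sit about 20 mm higher than reported, so they closed just over the bar. I go lower, in checked steps.

```bash
python3 -m inch '[{"gripper":0.28,"dx":0,"dy":0,"dz":0,"wx":0,"wy":0,"wz":0},{"gripper":0.28,"dx":0,"dy":0,"dz":0,"wx":0,"wy":0,"wz":0},{"gripper":0.28,"dx":0,"dy":0,"dz":-0.02,"wx":0,"wy":0,"wz":0},{"gripper":0.28,"dx":0,"dy":0,"dz":-0.045,"wx":0,"wy":0,"wz":0},{"gripper":0.28,"dx":0,"dy":0,"dz":-0.075,"wx":0,"wy":0,"wz":0}]'
python3 -m inch '[{"gripper":0.28,"dx":0,"dy":0,"dz":-0.004,"wx":0,"wy":0,"wz":0},{"gripper":0.28,"dx":0,"dy":0,"dz":-0.008,"wx":0,"wy":0,"wz":0},{"gripper":0.28,"dx":0,"dy":0,"dz":-0.012,"wx":0,"wy":0,"wz":0},{"gripper":0.28,"dx":0,"dy":0,"dz":-0.015,"wx":0,"wy":0,"wz":0},{"gripper":0.28,"dx":0,"dy":0,"dz":-0.018,"wx":0,"wy":0,"wz":0}]'
```

```text
clock: 5.13
eef_pos: [506.7, -139.8, 31.2]
eef_rot: [-3.141, 0.003, -3.11]
wrist_force: [-0.0, -0.8, -0.0]
finger_gap: 26.2
finger_force: 0.0
clock: 5.55
eef_pos: [506.6, -139.8, 13.9]
eef_rot: [-3.141, 0.002, -3.11]
wrist_force: [-0.6, 0.0, 0.2]
finger_gap: 26.5
finger_force: 0.0
```

```bash
python3 -m inch '[{"gripper":0.28,"dx":0,"dy":0,"dz":-0.003,"wx":0,"wy":0,"wz":0},{"gripper":0.28,"dx":0,"dy":0,"dz":-0.006,"wx":0,"wy":0,"wz":0},{"gripper":0,"dx":0,"dy":0,"dz":-0.008,"wx":0,"wy":0,"wz":0},{"gripper":0,"dx":0,"dy":0,"dz":-0.008,"wx":0,"wy":0,"wz":0},{"gripper":0,"dx":0,"dy":0,"dz":-0.008,"wx":0,"wy":0,"wz":0}]' 25
python3 -m inch '[{"gripper":0,"dx":0,"dy":0,"dz":0,"wx":0,"wy":0,"wz":0},{"gripper":0,"dx":0,"dy":0,"dz":0,"wx":0,"wy":0,"wz":0},{"gripper":0,"dx":0,"dy":0,"dz":0,"wx":0,"wy":0,"wz":0},{"gripper":0,"dx":0,"dy":0,"dz":0,"wx":0,"wy":0,"wz":0},{"gripper":0,"dx":0,"dy":0,"dz":0,"wx":0,"wy":0,"wz":0}]' 25
```

```text
clock: 5.97
eef_pos: [506.3, -142.0, 5.3]
eef_rot: [-3.137, 0.001, -3.11]
wrist_force: [-7.0, -20.2, -1.7]
finger_gap: 11.2
finger_force: 25.0
clock: 6.38
eef_pos: [506.1, -142.0, 5.3]
eef_rot: [-3.138, 0.001, -3.111]
wrist_force: [-1.3, -18.5, -2.4]
finger_gap: 11.2
finger_force: 25.0
```

The bar is gripped (gap 11.2, 25 N), at y ≈ -142. Now the opening arc, with the hinge at y ≈ -206.

```bash
python3 -m inch '[{"gripper":0,"dx":0,"dy":-0.003,"dz":0.0127,"wx":0,"wy":0,"wz":0},{"gripper":0,"dx":0,"dy":-0.007,"dz":0.0249,"wx":0,"wy":0,"wz":0},{"gripper":0,"dx":0,"dy":-0.013,"dz":0.0361,"wx":0,"wy":0,"wz":0},{"gripper":0,"dx":0.001,"dy":-0.0214,"dz":0.0459,"wx":0,"wy":0,"wz":0},{"gripper":0,"dx":0.001,"dy":-0.0314,"dz":0.0539,"wx":0,"wy":0,"wz":0}]' 25
python3 -m inch '[{"gripper":0,"dx":0,"dy":-0.0114,"dz":0.0058,"wx":0,"wy":0,"wz":0},{"gripper":0,"dx":0.001,"dy":-0.0237,"dz":0.0092,"wx":0,"wy":0,"wz":0},{"gripper":0,"dx":0.001,"dy":-0.0365,"dz":0.0101,"wx":0,"wy":0,"wz":0},{"gripper":0,"dx":0.002,"dy":-0.0491,"dz":0.0084,"wx":0,"wy":0,"wz":0},{"gripper":0,"dx":0.002,"dy":-0.0612,"dz":0.0043,"wx":0,"wy":0,"wz":0}]' 25
python3 -m inch '[{"gripper":0,"dx":0,"dy":0,"dz":0,"wx":0,"wy":0,"wz":0},{"gripper":0,"dx":0,"dy":0,"dz":0,"wx":0,"wy":0,"wz":0},{"gripper":0,"dx":0,"dy":0,"dz":0,"wx":0,"wy":0,"wz":0},{"gripper":0,"dx":0,"dy":0,"dz":0,"wx":0,"wy":0,"wz":0},{"gripper":0,"dx":0,"dy":0,"dz":0,"wx":0,"wy":0,"wz":0}]' 25
```

```text
clock: 6.8
eef_pos: [506.5, -168.9, 60.1]
eef_rot: [3.137, -0.001, -3.11]
wrist_force: [-6.3, 21.7, 20.3]
finger_gap: 11.1
finger_force: 25.0
clock: 7.22
eef_pos: [509.3, -232.7, 64.3]
eef_rot: [-3.141, 0.001, -3.11]
wrist_force: [2.4, 4.3, 2.9]
finger_gap: 10.9
finger_force: 25.0
clock: 7.63
eef_pos: [509.4, -233.2, 64.2]
eef_rot: [-3.139, 0.002, -3.111]
wrist_force: [-1.7, -4.5, 5.8]
finger_gap: 11.0
finger_force: 25.0
```

The lever is at about 2.0 rad. Next I release, lift, tilt the tool 30° so its body clears the open bar, and go to the spoon handle.

```bash
python3 -m inch '[{"gripper":0.28,"dx":0,"dy":0,"dz":0,"wx":0,"wy":0,"wz":0},{"gripper":0.28,"dx":0,"dy":0,"dz":0,"wx":0,"wy":0,"wz":0},{"gripper":0.28,"dx":0,"dy":0,"dz":0,"wx":0,"wy":0,"wz":0},{"gripper":0.28,"dx":0,"dy":0,"dz":0.03,"wx":0,"wy":0,"wz":0},{"gripper":0.28,"dx":0,"dy":0,"dz":0.066,"wx":0,"wy":0,"wz":0}]'
python3 -m inch '[{"gripper":0.28,"dx":-0.009,"dy":0.052,"dz":0.01,"wx":0,"wy":-7,"wz":0},{"gripper":0.28,"dx":-0.009,"dy":0.052,"dz":0.01,"wx":0,"wy":-14,"wz":0},{"gripper":0.28,"dx":-0.009,"dy":0.052,"dz":0,"wx":0,"wy":-21,"wz":0},{"gripper":0.28,"dx":-0.009,"dy":0.052,"dz":0,"wx":0,"wy":-28,"wz":0},{"gripper":0.28,"dx":-0.009,"dy":0.052,"dz":0,"wx":0,"wy":-30,"wz":0}]'
python3 - <<'E'
from h import *
cv2.imwrite("pics/s4.png",np.vstack([cv2.resize(manip.camera(n)[a:a+100,b:b+133],(400,300),interpolation=cv2.INTER_CUBIC) for n,a,b in(("side",180,220),("top",140,250))]))
s=manip.read_state(); print(s["eef_pos"],s["eef_rot"],s["finger_gap"])
E
```

```text
clock: 8.05
eef_pos: [507.5, -231.3, 127.5]
eef_rot: [3.139, -0.005, -3.11]
wrist_force: [0.0, -0.9, 0.8]
finger_gap: 26.4
finger_force: 0.0
clock: 8.47
eef_pos: [497.8, -179.5, 127.9]
eef_rot: [-3.123, 0.527, -3.107]
wrist_force: [-0.0, -0.4, -0.4]
finger_gap: 26.3
finger_force: 0.0
[ 498.67559052 -179.92247818  128.6174236 ] [-3.12453567  0.52284721 -3.10698812] 27.004126074489218
```

View pics/s4.png

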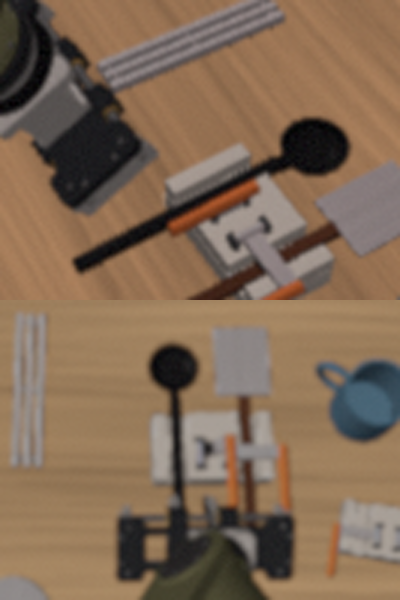

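The lever stands open over the middle. In the top view the fingers at (176,500) and (210,505) straddle the handle line once parallax is allowed for. I descend.

```bash
python3 -m inch '[{"gripper":0.28,"dx":0,"dy":0,"dz":-0.03,"wx":0,"wy":0,"wz":0},{"gripper":0.28,"dx":0,"dy":0,"dz":-0.06,"wx":0,"wy":0,"wz":0},{"gripper":0.28,"dx":0,"dy":0,"dz":-0.09,"wx":0,"wy":0,"wz":0},{"gripper":0.28,"dx":0,"dy":0,"dz":-0.105,"wx":0,"wy":0,"wz":0},{"gripper":0.28,"dx":0,"dy":0,"dz":-0.115,"wx":0,"wy":0,"wz":0}]'
python3 -m inch '[{"gripper":0.28,"dx":0,"dy":0,"dz":-0.005,"wx":0,"wy":0,"wz":0},{"gripper":0.28,"dx":0,"dy":0,"dz":-0.01,"wx":0,"wy":0,"wz":0},{"gripper":0.28,"dx":0,"dy":0,"dz":-0.014,"wx":0,"wy":0,"wz":0},{"gripper":0.28,"dx":0,"dy":0,"dz":-0.016,"wx":0,"wy":0,"wz":0},{"gripper":0.28,"dx":0,"dy":0,"dz":-0.018,"wx":0,"wy":0,"wz":0}]'
```

```text
clock: 8.98
eef_pos: [510.2, -168.0, 26.2]
eef_rot: [-3.109, 0.487, -3.119]
wrist_force: [0.1, 0.4, -0.3]
finger_gap: 26.5
finger_force: 0.0
clock: 9.4
eef_pos: [512.4, -166.6, 13.4]
eef_rot: [-3.103, 0.482, -3.122]
wrist_force: [-0.8, 0.2, 1.1]
finger_gap: 26.1
finger_force: 0.9
```

```bash
python3 -c "
from h import *
s=manip.read_state();print(s['clock'],s['joints'].round(3),s['effort'].round(1),s['eef_pos'].round(1),s['wrist_force'].round(1))"
```

```text
9.4 [-0.488  0.301  2.077  0.56   0.369 -2.554] [  0.2 -41.6 -24.1   0.3  -0.6   0. ] [ 512.4 -166.6   13.4] [-0.8  0.2  1.1]
```

Joint 6 is at its limit with the 30° tilt. I back off upward and use a 15° tilt with the grip nearer the handle end, at x ≈ 470.

```bash
python3 -m inch '[{"gripper":0.28,"dx":0,"dy":0,"dz":0.02,"wx":0,"wy":0,"wz":0},{"gripper":0.28,"dx":0,"dy":0,"dz":0.05,"wx":0,"wy":0,"wz":0},{"gripper":0.28,"dx":-0.01,"dy":0,"dz":0.07,"wx":0,"wy":7,"wz":0},{"gripper":0.28,"dx":-0.02,"dy":0,"dz":0.07,"wx":0,"wy":14,"wz":0},{"gripper":0.28,"dx":-0.02,"dy":0,"dz":0.07,"wx":0,"wy":15,"wz":0}]'
python3 -m inch '[{"gripper":0.28,"dx":0,"dy":0,"dz":0,"wx":0,"wy":0,"wz":0},{"gripper":0.28,"dx":0,"dy":0,"dz":0,"wx":0,"wy":0,"wz":0},{"gripper":0.28,"dx":0,"dy":0,"dz":0,"wx":0,"wy":0,"wz":0},{"gripper":0.28,"dx":0,"dy":0,"dz":0,"wx":0,"wy":0,"wz":0},{"gripper":0.28,"dx":0,"dy":0,"dz":0,"wx":0,"wy":0,"wz":0}]'
python3 -c "
from h import *
s=manip.read_state();print(s['clock'],s['joints'].round(3))"
```

```text
clock: 9.82
eef_pos: [492.9, -168.0, 86.5]
eef_rot: [-3.104, 0.218, -3.125]
wrist_force: [0.1, -0.3, -0.1]
finger_gap: 26.1
finger_force: 0.0
clock: 10.23
eef_pos: [491.6, -166.4, 82.5]
eef_rot: [-3.109, 0.22, -3.125]
wrist_force: [0.2, 0.4, 0.1]
finger_gap: 26.1
finger_force: 0.0
10.2333 [-0.434  0.216  1.894  0.09   0.82  -2.073]
```

```bash
python3 -m inch '[{"gripper":0.28,"dx":-0.015,"dy":-0.015,"dz":0,"wx":1.8,"wy":-2,"wz":1.5},{"gripper":0.28,"dx":-0.015,"dy":-0.015,"dz":-0.01,"wx":1.8,"wy":-2,"wz":1.5},{"gripper":0.28,"dx":-0.015,"dy":-0.015,"dz":-0.03,"wx":1.8,"wy":-2,"wz":1.5},{"gripper":0.28,"dx":-0.015,"dy":-0.015,"dz":-0.05,"wx":1.8,"wy":-2,"wz":1.5},{"gripper":0.28,"dx":-0.015,"dy":-0.015,"dz":-0.06,"wx":1.8,"wy":-2,"wz":1.5}]'
python3 -c "
from h import *
s=manip.read_state();print(s['clock'],s['joints'].round(3))"
```

```text
clock: 10.65
eef_pos: [476.0, -181.1, 20.6]
eef_rot: [-3.141, 0.254, -3.107]
wrist_force: [-0.2, 0.9, -0.7]
finger_gap: 26.2
finger_force: 0.0
10.65 [-0.511  0.299  1.974  0.213  0.661 -2.271]
```

```bash
python3 -m inch '[{"gripper":0.28,"dx":0,"dy":0,"dz":-0.008,"wx":0,"wy":0,"wz":0},{"gripper":0.28,"dx":0,"dy":0,"dz":-0.016,"wx":0,"wy":0,"wz":0},{"gripper":0.28,"dx":0,"dy":0,"dz":-0.023,"wx":0,"wy":0,"wz":0},{"gripper":0.28,"dx":0,"dy":0,"dz":-0.029,"wx":0,"wy":0,"wz":0},{"gripper":0.28,"dx":0,"dy":0,"dz":-0.033,"wx":0,"wy":0,"wz":0}]'
python3 -c "
from h import *
s=manip.read_state();print(s['clock'],s['joints'].round(3))"
```

```text
clock: 11.07
eef_pos: [477.1, -181.4, -10.6]
eef_rot: [-3.14, 0.256, -3.106]
wrist_force: [-0.6, -0.4, -0.1]
finger_gap: 26.1
finger_force: 0.0
11.0667 [-0.511  0.362  1.985  0.237  0.586 -2.301]
```

```bash
python3 -m inch '[{"gripper":0,"dx":0,"dy":0,"dz":0,"wx":0,"wy":0,"wz":0},{"gripper":0,"dx":0,"dy":0,"dz":0,"wx":0,"wy":0,"wz":0},{"gripper":0,"dx":0,"dy":0,"dz":0,"wx":0,"wy":0,"wz":0},{"gripper":0,"dx":0,"dy":0,"dz":0,"wx":0,"wy":0,"wz":0},{"gripper":0,"dx":0,"dy":0,"dz":0,"wx":0,"wy":0,"wz":0}]' 45
python3 -m inch '[{"gripper":0,"dx":0,"dy":0,"dz":0,"wx":0,"wy":0,"wz":0},{"gripper":0,"dx":0,"dy":0,"dz":0.003,"wx":0,"wy":0,"wz":0},{"gripper":0,"dx":0,"dy":0,"dz":0.008,"wx":0,"wy":0,"wz":0},{"gripper":0,"dx":0,"dy":0,"dz":0.014,"wx":0,"wy":0,"wz":0},{"gripper":0,"dx":0,"dy":0,"dz":0.02,"wx":0,"wy":0,"wz":0}]'
```

```text
clock: 11.48
eef_pos: [477.3, -181.5, -9.8]
eef_rot: [-3.139, 0.256, -3.106]
wrist_force: [1.3, 0.0, -0.3]
finger_gap: 13.3
finger_force: 45.0
clock: 11.9
eef_pos: [477.1, -181.4, 10.6]
eef_rot: [-3.14, 0.256, -3.106]
wrist_force: [-0.2, 0.4, -1.5]
finger_gap: 13.3
finger_force: 45.0
```

Spoon gripped (gap 13.3). I lift it clear and check.

```bash
python3 -m inch '[{"gripper":0,"dx":0,"dy":0,"dz":0.02,"wx":0,"wy":0,"wz":0},{"gripper":0,"dx":0,"dy":0,"dz":0.045,"wx":0,"wy":0,"wz":0},{"gripper":0,"dx":0,"dy":0,"dz":0.07,"wx":0,"wy":0,"wz":0},{"gripper":0,"dx":0,"dy":0,"dz":0.095,"wx":0,"wy":0,"wz":0},{"gripper":0,"dx":0,"dy":0,"dz":0.115,"wx":0,"wy":0,"wz":0}]'
python3 -m inch '[{"gripper":0,"dx":0,"dy":0.03,"dz":0,"wx":0,"wy":0,"wz":0},{"gripper":0,"dx":0,"dy":0.06,"dz":0,"wx":0,"wy":0,"wz":0},{"gripper":0,"dx":0,"dy":0.09,"dz":0,"wx":0,"wy":0,"wz":0},{"gripper":0,"dx":0,"dy":0.12,"dz":0,"wx":0,"wy":0,"wz":0},{"gripper":0,"dx":0,"dy":0.14,"dz":0,"wx":0,"wy":0,"wz":0}]'
python3 - <<'E'
from h import *
for n,f in(("side","s5"),("top","t5")): cv2.imwrite(f"pics/{f}.png",manip.camera(n))
a,b=[cv2.resize(cv2.imread(f"pics/{f}.png")[y:y+150,x:x+200],(400,300),interpolation=cv2.INTER_CUBIC) for f,y,x in(("s5",140,200),("t5",120,190))]
cv2.imwrite("pics/v5.png",np.hstack([a,b]))
s=manip.read_state();print(s['clock'],s['joints'].round(3),s['eef_pos'])
E
```

```text
clock: 12.32
eef_pos: [477.2, -181.6, 127.5]
eef_rot: [-3.139, 0.257, -3.105]
wrist_force: [0.1, 1.0, -0.8]
finger_gap: 13.4
finger_force: 45.0
clock: 12.73
eef_pos: [476.7, -39.4, 125.6]
eef_rot: [-3.14, 0.256, -3.105]
wrist_force: [1.2, -0.8, -0.1]
finger_gap: 13.2
finger_force: 45.0
12.8333 [-0.194  0.045  1.983  0.074  0.866 -1.844] [476.89126108 -39.16335754 125.55737135]
```

View pics/v5.png

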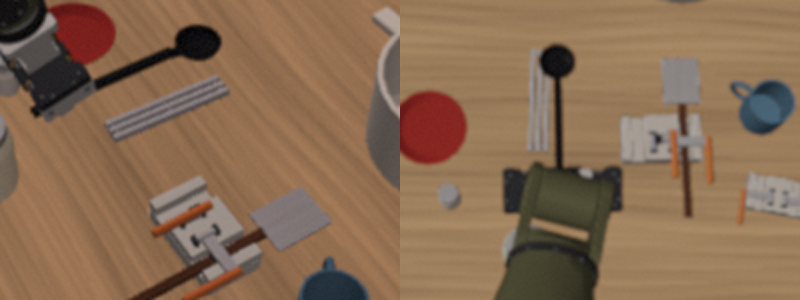

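The picture shows the spoon out and held level, with its bowl at (198,42) in the side crop and (557,61) in the top crop. The turner and its lever are undisturbed. I triangulate the bowl relative to the TCP.

```bash
cat >> h.py <<'E'
def tri(a,b):
    A=[]
    for n,uv in(("top",a),("side",b)):
        K,D,R,t=cam(n); A+=[np.c_[R,t.reshape(3)],cv2.undistortPoints(np.array([[uv]],float),K,D).reshape(2,1)]
    X=cv2.triangulatePoints(A[0],A[2],A[1],A[3]).ravel(); return X[:3]/X[3]
E
python3 - <<'E'
from h import *
c=[]
for f,x,y in(("t5",268.5,150.5),("s5",299,161)):
    im=cv2.imread(f"pics/{f}.png").max(2)<60; m=np.zeros_like(im); m[int(y)-11:int(y)+12,int(x)-13:int(x)+14]=1; m=(m&im).astype(np.uint8)
    m=cv2.morphologyEx(m,cv2.MORPH_OPEN,np.ones((5,5),np.uint8))
    q=np.argwhere(m)[:,::-1]; c.append(q.mean(0)); print(f,q.min(0),q.max(0),c[-1])
X=tri(*c); print("bowl rim ctr",X.round(1), "minus TCP",(X-[476.9,-39.2,125.6]).round(1))
H=[]
for n,f in(("top","top0"),("side","side0")): pass
print("holder px check", tri((204,183),(236,157)).round(), "shaker", ray("top",[[213,217]],70).round())
E
```

```text
t5 [261 143] [275 157] [267.93782383 150.30569948]
s5 [288 153] [309 169] [298.15533981 160.93203883]
bowl rim ctr [674.2 -31.2 154. ] minus TCP [197.3   8.   28.4]
holder px check [593. 193.  10.] shaker [[460. 151.  70.]]
```

```bash
python3 -m inch '[{"gripper":0,"dx":-0.005,"dy":0.035,"dz":0,"wx":0,"wy":0,"wz":-2},{"gripper":0,"dx":-0.01,"dy":0.07,"dz":0,"wx":0,"wy":0,"wz":-5},{"gripper":0,"dx":-0.02,"dy":0.105,"dz":0,"wx":0,"wy":0,"wz":-8},{"gripper":0,"dx":-0.025,"dy":0.14,"dz":0,"wx":0,"wy":0,"wz":-11},{"gripper":0,"dx":-0.03,"dy":0.16,"dz":0,"wx":0,"wy":0,"wz":-14}]'
python3 -m inch '[{"gripper":0,"dx":-0.007,"dy":0.035,"dz":0,"wx":0,"wy":0,"wz":-3},{"gripper":0,"dx":-0.014,"dy":0.07,"dz":0,"wx":0,"wy":0,"wz":-6},{"gripper":0,"dx":-0.021,"dy":0.105,"dz":0,"wx":0,"wy":0,"wz":-9},{"gripper":0,"dx":-0.03,"dy":0.135,"dz":0,"wx":0,"wy":0,"wz":-12},{"gripper":0,"dx":-0.035,"dy":0.155,"dz":0,"wx":0,"wy":0,"wz":-13}]'
python3 -m inch '[{"gripper":0,"dx":0,"dy":0,"dz":-0.02,"wx":0,"wy":0,"wz":0},{"gripper":0,"dx":0,"dy":0,"dz":-0.04,"wx":0,"wy":0,"wz":0},{"gripper":0,"dx":0,"dy":0,"dz":-0.06,"wx":0,"wy":0,"wz":0},{"gripper":0,"dx":0,"dy":0,"dz":-0.075,"wx":0,"wy":0,"wz":0},{"gripper":0,"dx":0,"dy":0,"dz":-0.085,"wx":0,"wy":0,"wz":0}]'
python3 - <<'E'
from h import *
s=manip.read_state();print(s['clock'],s['joints'].round(3),s['eef_pos'].round(1),s['eef_rot'].round(3))
ims={n:manip.camera(n) for n in("top","side")}
c=[]
for n in("top","side"):
    u=proj(n,[[591,193,55]])[0]; im=ims[n].max(2)<60; m=np.zeros_like(im); x,y=u.astype(int); m[y-20:y+21,x-25:x+26]=1
    m=cv2.morphologyEx((m&im).astype(np.uint8),cv2.MORPH_OPEN,np.ones((5,5),np.uint8)); q=np.argwhere(m)[:,::-1]
    if len(q): c.append(q.mean(0)); print(n,u,q.min(0),q.max(0),c[-1])
if len(c)==2: print(tri(*c).round(1))
a,b=[cv2.resize(ims[n][y:y+120,x:x+130],(400,369),interpolation=cv2.INTER_CUBIC) for n,y,x in(("side",90,150),("top",130,130))]
cv2.imwrite("pics/v6.png",np.hstack([a,b]))
E
```

```text
clock: 13.25
eef_pos: [446.7, 120.5, 125.6]
eef_rot: [-3.14, 0.257, 2.931]
wrist_force: [0.0, -0.1, -0.7]
finger_gap: 13.7
finger_force: 45.0
clock: 13.67
eef_pos: [411.5, 275.6, 125.4]
eef_rot: [-3.14, 0.256, 2.704]
wrist_force: [0.1, -0.8, -0.9]
finger_gap: 13.4
finger_force: 45.0
clock: 14.08
eef_pos: [412.1, 272.8, 38.8]
eef_rot: [-3.138, 0.255, 2.706]
wrist_force: [0.7, 0.8, -0.6]
finger_gap: 13.4
finger_force: 45.0
14.0833 [ 0.645  0.302  1.914 -0.308  0.83  -0.292] [412.1 272.8  38.8] [-3.138  0.255  2.706]
top [202.6960522  180.43157369] [196 173] [211 187] [203.40686275 179.92647059]
side [234.27112827 146.93746592] [225 138] [243 152] [234.24034335 144.96566524]
[589.9 189.2  67. ]
```

View pics/v6.png

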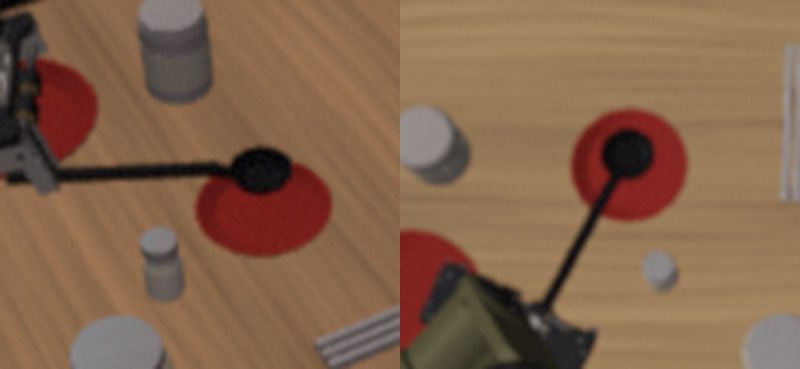

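The bowl is over the holder, triangulated at (590,189) against the holder's (592,193), and its rim is 46 mm above its resting height. I lower it.

```bash
python3 -m inch '[{"gripper":0,"dx":0.001,"dy":0.004,"dz":-0.01,"wx":0,"wy":0,"wz":0},{"gripper":0,"dx":0.001,"dy":0.004,"dz":-0.02,"wx":0,"wy":0,"wz":0},{"gripper":0,"dx":0.001,"dy":0.004,"dz":-0.028,"wx":0,"wy":0,"wz":0},{"gripper":0,"dx":0.001,"dy":0.004,"dz":-0.035,"wx":0,"wy":0,"wz":0},{"gripper":0,"dx":0.001,"dy":0.004,"dz":-0.04,"wx":0,"wy":0,"wz":0}]'
python3 -m inch '[{"gripper":0,"dx":0,"dy":0,"dz":-0.001,"wx":0,"wy":0,"wz":0},{"gripper":0,"dx":0,"dy":0,"dz":-0.002,"wx":0,"wy":0,"wz":0},{"gripper":0,"dx":0,"dy":0,"dz":-0.003,"wx":0,"wy":0,"wz":0},{"gripper":0,"dx":0,"dy":0,"dz":-0.004,"wx":0,"wy":0,"wz":0},{"gripper":0,"dx":0,"dy":0,"dz":-0.005,"wx":0,"wy":0,"wz":0}]'
```

```text
clock: 14.6
eef_pos: [412.9, 277.4, -1.0]
eef_rot: [-3.139, 0.255, 2.707]
wrist_force: [-0.1, -1.2, -0.7]
finger_gap: 13.6
finger_force: 45.0
clock: 15.02
eef_pos: [413.2, 277.7, -4.9]
eef_rot: [-3.14, 0.256, 2.706]
wrist_force: [0.3, 1.0, -1.3]
finger_gap: 13.5
finger_force: 45.0
```

```bash
python3 -m inch '[{"gripper":0,"dx":0,"dy":0,"dz":-0.001,"wx":0,"wy":0,"wz":0},{"gripper":0,"dx":0,"dy":0,"dz":-0.002,"wx":0,"wy":0,"wz":0},{"gripper":0,"dx":0,"dy":0,"dz":-0.003,"wx":0,"wy":0,"wz":0},{"gripper":0,"dx":0,"dy":0,"dz":-0.004,"wx":0,"wy":0,"wz":0},{"gripper":0,"dx":0,"dy":0,"dz":-0.005,"wx":0,"wy":0,"wz":0}]'
python3 - <<'E'
from h import *
ims={n:manip.camera(n) for n in("top","side")}
c=[]
for n in("top","side"):
    u=proj(n,[[591,193,20]])[0]; im=ims[n].max(2)<60; m=np.zeros_like(im); x,y=u.astype(int); m[y-20:y+21,x-25:x+26]=1
    m=cv2.morphologyEx((m&im).astype(np.uint8),cv2.MORPH_OPEN,np.ones((5,5),np.uint8)); q=np.argwhere(m)[:,::-1]
    c.append(q.mean(0))
print(tri(*c).round(1))
E
```

```text
clock: 15.43
eef_pos: [413.1, 277.6, -10.2]
eef_rot: [-3.14, 0.256, 2.706]
wrist_force: [-0.8, 0.0, -1.4]
finger_gap: 13.3
finger_force: 45.0
[590.9 194.9  20.8]
```

```bash
python3 -m inch '[{"gripper":0,"dx":0,"dy":0,"dz":-0.001,"wx":0,"wy":0,"wz":0},{"gripper":0,"dx":0,"dy":0,"dz":-0.002,"wx":0,"wy":0,"wz":0},{"gripper":0,"dx":0,"dy":0,"dz":-0.003,"wx":0,"wy":0,"wz":0},{"gripper":0,"dx":0,"dy":0,"dz":-0.004,"wx":0,"wy":0,"wz":0},{"gripper":0,"dx":0,"dy":0,"dz":-0.004,"wx":0,"wy":0,"wz":0}]'
```

```text
clock: 15.95
eef_pos: [413.1, 277.5, -14.2]
eef_rot: [-3.14, 0.256, 2.706]
wrist_force: [0.2, 0.4, -0.8]
finger_gap: 13.2
finger_force: 45.0
```

The spoon is down within a couple of mm. I release and lift away.

```bash
python3 -m inch '[{"gripper":0.3,"dx":0,"dy":0,"dz":0,"wx":0,"wy":0,"wz":0},{"gripper":0.3,"dx":0,"dy":0,"dz":0,"wx":0,"wy":0,"wz":0},{"gripper":0.3,"dx":0,"dy":0,"dz":0,"wx":0,"wy":0,"wz":0},{"gripper":0.3,"dx":0,"dy":0,"dz":0,"wx":0,"wy":0,"wz":0},{"gripper":0.3,"dx":0,"dy":0,"dz":0,"wx":0,"wy":0,"wz":0}]'
python3 -m inch '[{"gripper":0.3,"dx":0,"dy":0,"dz":0.01,"wx":0,"wy":0,"wz":0},{"gripper":0.3,"dx":0,"dy":0,"dz":0.03,"wx":0,"wy":0,"wz":0},{"gripper":0.3,"dx":0,"dy":0,"dz":0.06,"wx":0,"wy":0,"wz":0},{"gripper":0.3,"dx":0,"dy":0,"dz":0.1,"wx":0,"wy":0,"wz":0},{"gripper":0.3,"dx":0,"dy":0,"dz":0.14,"wx":0,"wy":0,"wz":0}]'
python3 - <<'E'
from h import *
ims={n:manip.camera(n) for n in("top","side")}
c=[]
for n in("top","side"):
    u=proj(n,[[591,193,20]])[0]; im=ims[n].max(2)<60; m=np.zeros_like(im); x,y=u.astype(int); m[y-20:y+21,x-25:x+26]=1
    m=cv2.morphologyEx((m&im).astype(np.uint8),cv2.MORPH_OPEN,np.ones((5,5),np.uint8)); q=np.argwhere(m)[:,::-1]
    c.append(q.mean(0))
print(tri(*c).round(1))
# open lever's bar
for n in("top","side"):
    h=cv2.cvtColor(ims[n],cv2.COLOR_BGR2HSV).astype(int); m=(h[...,0]>=6)&(h[...,0]<14)&(h[...,1]>150)&(h[...,2]>110)
    k,l,st,ce=cv2.connectedComponentsWithStats(m.astype(np.uint8))
    print(n,[(ce[i].round(1).tolist(),st[i,:4].tolist()) for i in range(1,k) if st[i,4]>15])
E
```

```text
clock: 16.37
eef_pos: [413.1, 277.6, -14.0]
eef_rot: [-3.14, 0.256, 2.706]
wrist_force: [-0.0, 0.1, -0.6]
finger_gap: 28.1
finger_force: 0.0
clock: 16.78
eef_pos: [412.4, 277.3, 127.9]
eef_rot: [-3.139, 0.255, 2.707]
wrist_force: [1.5, 0.0, 0.3]
finger_gap: 27.9
finger_force: 0.0
[590.3 194.7  21.4]
top [([326.8, 198.2], [326, 186, 3, 23]), ([344.2, 200.4], [343, 189, 4, 22]), ([360.2, 223.9], [359, 215, 3, 17]), ([394.6, 229.9], [393, 222, 4, 16])]
side [([290.1, 248.5], [276, 241, 30, 16]), ([305.1, 281.8], [291, 274, 30, 16]), ([289.0, 319.2], [277, 314, 26, 11]), ([310.0, 369.4], [297, 364, 27, 12])]
```

The spoon rests in the holder with its bowl at (590,195), rim at z 21. Now I return to the lever with the tool upright again.

```bash
python3 -m inch '[{"gripper":0.28,"dx":0.006,"dy":-0.035,"dz":0.02,"wx":2.1,"wy":4.4,"wz":0},{"gripper":0.28,"dx":0.012,"dy":-0.07,"dz":0.02,"wx":4.1,"wy":8.8,"wz":0},{"gripper":0.28,"dx":0.02,"dy":-0.105,"dz":0.02,"wx":6.2,"wy":13.2,"wz":0},{"gripper":0.28,"dx":0.026,"dy":-0.14,"dz":0.02,"wx":6.2,"wy":13.2,"wz":0},{"gripper":0.28,"dx":0.032,"dy":-0.17,"dz":0.02,"wx":6.2,"wy":13.2,"wz":0}]'
python3 -m inch '[{"gripper":0.28,"dx":0.006,"dy":-0.035,"dz":0,"wx":0,"wy":0,"wz":6},{"gripper":0.28,"dx":0.012,"dy":-0.07,"dz":0,"wx":0,"wy":0,"wz":12},{"gripper":0.28,"dx":0.02,"dy":-0.105,"dz":0,"wx":0,"wy":0,"wz":18},{"gripper":0.28,"dx":0.026,"dy":-0.14,"dz":0,"wx":0,"wy":0,"wz":24},{"gripper":0.28,"dx":0.032,"dy":-0.17,"dz":0,"wx":0,"wy":0,"wz":26.8}]'
python3 -m inch '[{"gripper":0.28,"dx":0.006,"dy":-0.035,"dz":0,"wx":0,"wy":0,"wz":0},{"gripper":0.28,"dx":0.012,"dy":-0.07,"dz":0,"wx":0,"wy":0,"wz":0},{"gripper":0.28,"dx":0.02,"dy":-0.105,"dz":0,"wx":0,"wy":0,"wz":0},{"gripper":0.28,"dx":0.026,"dy":-0.14,"dz":0,"wx":0,"wy":0,"wz":0},{"gripper":0.28,"dx":0.033,"dy":-0.17,"dz":0,"wx":0,"wy":0,"wz":0}]'
python3 -m inch '[{"gripper":0.28,"dx":0,"dy":0,"dz":0,"wx":0,"wy":0,"wz":0},{"gripper":0.28,"dx":0,"dy":0,"dz":0,"wx":0,"wy":0,"wz":0},{"gripper":0.28,"dx":0,"dy":0,"dz":0,"wx":0,"wy":0,"wz":0},{"gripper":0.28,"dx":0,"dy":0,"dz":0,"wx":0,"wy":0,"wz":0},{"gripper":0.28,"dx":0,"dy":0,"dz":0,"wx":0,"wy":0,"wz":0}]'
```

```text
clock: 17.3
eef_pos: [445.4, 105.1, 146.0]
eef_rot: [-3.141, 0.001, 2.705]
wrist_force: [-0.1, 0.4, -0.3]
finger_gap: 26.2
finger_force: 0.0
clock: 17.72
eef_pos: [476.9, -64.5, 146.1]
eef_rot: [-3.141, 0.001, -3.104]
wrist_force: [-0.1, 0.1, -0.2]
finger_gap: 26.2
finger_force: 0.0
clock: 18.13
eef_pos: [509.8, -234.6, 145.9]
eef_rot: [-3.141, 0.001, -3.11]
wrist_force: [0.8, 0.4, 0.2]
finger_gap: 26.5
finger_force: 0.0
clock: 18.55
eef_pos: [510.1, -231.4, 146.2]
eef_rot: [-3.141, 0.001, -3.108]
wrist_force: [-0.8, 0.7, -0.1]
finger_gap: 26.4
finger_force: 0.0
```

```bash
python3 -m inch '[{"gripper":0.28,"dx":-0.001,"dy":-0.002,"dz":-0.02,"wx":0,"wy":0,"wz":0},{"gripper":0.28,"dx":-0.001,"dy":-0.002,"dz":-0.04,"wx":0,"wy":0,"wz":0},{"gripper":0.28,"dx":-0.001,"dy":-0.002,"dz":-0.06,"wx":0,"wy":0,"wz":0},{"gripper":0.28,"dx":-0.001,"dy":-0.002,"dz":-0.073,"wx":0,"wy":0,"wz":0},{"gripper":0.28,"dx":-0.001,"dy":-0.002,"dz":-0.082,"wx":0,"wy":0,"wz":0}]'
python3 -m inch '[{"gripper":0,"dx":0,"dy":0,"dz":0,"wx":0,"wy":0,"wz":0},{"gripper":0,"dx":0,"dy":0,"dz":0,"wx":0,"wy":0,"wz":0},{"gripper":0,"dx":0,"dy":0,"dz":0,"wx":0,"wy":0,"wz":0},{"gripper":0,"dx":0,"dy":0,"dz":0,"wx":0,"wy":0,"wz":0},{"gripper":0,"dx":0,"dy":0,"dz":0,"wx":0,"wy":0,"wz":0}]' 25
```

```text
clock: 18.97
eef_pos: [508.7, -233.4, 62.7]
eef_rot: [-3.142, -0.0, -3.108]
wrist_force: [0.1, 0.0, 0.7]
finger_gap: 26.2
finger_force: 0.0
clock: 19.38
eef_pos: [509.5, -234.4, 64.7]
eef_rot: [-3.14, 0.002, -3.109]
wrist_force: [1.6, 1.9, 1.8]
finger_gap: 11.4
finger_force: 25.0
```

```bash
python3 -m inch '[{"gripper":0,"dx":0,"dy":0.0121,"dz":0.0041,"wx":0,"wy":0,"wz":0},{"gripper":0,"dx":-0.001,"dy":0.0247,"dz":0.0058,"wx":0,"wy":0,"wz":0},{"gripper":0,"dx":-0.001,"dy":0.0375,"dz":0.0049,"wx":0,"wy":0,"wz":0},{"gripper":0,"dx":-0.002,"dy":0.0498,"dz":0.0015,"wx":0,"wy":0,"wz":0},{"gripper":0,"dx":-0.002,"dy":0.0612,"dz":-0.0043,"wx":0,"wy":0,"wz":0}]' 25
python3 -m inch '[{"gripper":0,"dx":0,"dy":0.01,"dz":-0.008,"wx":0,"wy":0,"wz":0},{"gripper":0,"dx":0,"dy":0.0185,"dz":-0.0178,"wx":0,"wy":0,"wz":0},{"gripper":0,"dx":-0.001,"dy":0.025,"dz":-0.029,"wx":0,"wy":0,"wz":0},{"gripper":0,"dx":-0.001,"dy":0.029,"dz":-0.0412,"wx":0,"wy":0,"wz":0},{"gripper":0,"dx":-0.001,"dy":0.031,"dz":-0.055,"wx":0,"wy":0,"wz":0}]' 25
python3 -m inch '[{"gripper":0,"dx":0,"dy":0,"dz":-0.001,"wx":0,"wy":0,"wz":0},{"gripper":0,"dx":0,"dy":0,"dz":-0.002,"wx":0,"wy":0,"wz":0},{"gripper":0,"dx":0,"dy":0,"dz":-0.002,"wx":0,"wy":0,"wz":0},{"gripper":0,"dx":0,"dy":0,"dz":-0.002,"wx":0,"wy":0,"wz":0},{"gripper":0,"dx":0,"dy":0,"dz":-0.002,"wx":0,"wy":0,"wz":0}]' 25
```

```text
clock: 19.8
eef_pos: [507.7, -172.9, 60.7]
eef_rot: [-3.139, 0.004, -3.109]
wrist_force: [1.0, -5.0, 0.8]
finger_gap: 11.1
finger_force: 25.0
clock: 20.22
eef_pos: [506.5, -142.1, 4.0]
eef_rot: [-3.139, 0.002, -3.109]
wrist_force: [2.9, -15.5, 3.3]
finger_gap: 11.0
finger_force: 25.0
clock: 20.63
eef_pos: [506.0, -142.3, 1.9]
eef_rot: [-3.14, 0.001, -3.109]
wrist_force: [-0.3, -5.9, 1.3]
finger_gap: 11.4
finger_force: 25.0
```

No stop felt yet, so I press down gently until resistance shows.

```bash
python3 -m inch '[{"gripper":0,"dx":0,"dy":0,"dz":-0.001,"wx":0,"wy":0,"wz":0},{"gripper":0,"dx":0,"dy":0,"dz":-0.002,"wx":0,"wy":0,"wz":0},{"gripper":0,"dx":0,"dy":0,"dz":-0.003,"wx":0,"wy":0,"wz":0},{"gripper":0,"dx":0,"dy":0,"dz":-0.003,"wx":0,"wy":0,"wz":0},{"gripper":0,"dx":0,"dy":0,"dz":-0.003,"wx":0,"wy":0,"wz":0}]' 25
python3 - <<'E'
from h import *
for n in("top","side"):
    h=cv2.cvtColor(manip.camera(n),cv2.COLOR_BGR2HSV).astype(int); m=(h[...,0]>=6)&(h[...,0]<14)&(h[...,1]>150)&(h[...,2]>110)
    k,l,st,ce=cv2.connectedComponentsWithStats(m.astype(np.uint8))
    print(n,[(ce[i].round(1).tolist(),st[i,:4].tolist()) for i in range(1,k) if st[i,4]>4])
E
```

```text
clock: 21.05
eef_pos: [506.5, -142.3, 0.3]
eef_rot: [-3.14, 0.002, -3.109]
wrist_force: [-5.8, -2.3, 18.7]
finger_gap: 11.3
finger_force: 25.0
top [([344.2, 200.1], [343, 189, 4, 22]), ([150.0, 212.0], [148, 210, 5, 5]), ([360.3, 223.4], [359, 215, 3, 16]), ([394.8, 229.2], [394, 222, 3, 16]), ([157.0, 228.5], [157, 226, 1, 6]), ([106.0, 234.5], [106, 232, 1, 6])]
side [([241.3, 22.8], [239, 22, 5, 2]), ([259.1, 241.6], [257, 240, 5, 4]), ([304.8, 282.6], [291, 274, 30, 18]), ([288.5, 319.7], [277, 314, 26, 12]), ([309.7, 369.6], [297, 364, 27, 12])]
```

Resistance of 18.7 N: the lever is on its shut stop. I release, lift away and verify.

```bash
python3 -m inch '[{"gripper":0.28,"dx":0,"dy":0,"dz":0.002,"wx":0,"wy":0,"wz":0},{"gripper":0.28,"dx":0,"dy":0,"dz":0.002,"wx":0,"wy":0,"wz":0},{"gripper":0.28,"dx":0,"dy":0,"dz":0.002,"wx":0,"wy":0,"wz":0},{"gripper":0.28,"dx":0,"dy":0,"dz":0.002,"wx":0,"wy":0,"wz":0},{"gripper":0.28,"dx":0,"dy":0,"dz":0.002,"wx":0,"wy":0,"wz":0}]'
python3 -m inch '[{"gripper":0.28,"dx":0,"dy":0,"dz":0.02,"wx":0,"wy":0,"wz":0},{"gripper":0.28,"dx":0,"dy":0,"dz":0.05,"wx":0,"wy":0,"wz":0},{"gripper":0.28,"dx":0,"dy":0,"dz":0.09,"wx":0,"wy":0,"wz":0},{"gripper":0.28,"dx":-0.02,"dy":0,"dz":0.13,"wx":0,"wy":0,"wz":0},{"gripper":0.28,"dx":-0.04,"dy":0,"dz":0.17,"wx":0,"wy":0,"wz":0}]'
python3 -m inch '[{"gripper":0.28,"dx":-0.03,"dy":0.03,"dz":0.03,"wx":0,"wy":0,"wz":0},{"gripper":0.28,"dx":-0.05,"dy":0.06,"dz":0.06,"wx":0,"wy":0,"wz":0},{"gripper":0.28,"dx":-0.05,"dy":0.08,"dz":0.08,"wx":0,"wy":0,"wz":0},{"gripper":0.28,"dx":-0.05,"dy":0.08,"dz":0.08,"wx":0,"wy":0,"wz":0},{"gripper":0.28,"dx":-0.05,"dy":0.08,"dz":0.08,"wx":0,"wy":0,"wz":0}]'
python3 - <<'E'
from h import *
ims={n:manip.camera(n) for n in("top","side")}
for n in ims:
    h=cv2.cvtColor(ims[n],cv2.COLOR_BGR2HSV).astype(int); m=(h[...,0]>=6)&(h[...,0]<14)&(h[...,1]>150)&(h[...,2]>110)
    k,l,st,ce=cv2.connectedComponentsWithStats(m.astype(np.uint8))
    print(n,[(ce[i].round(1).tolist(),st[i,:4].tolist()) for i in range(1,k) if st[i,4]>15])
a=cv2.resize(ims["side"][80:330,130:410],(448,400),interpolation=cv2.INTER_CUBIC); b=cv2.resize(ims["top"][120:280,110:250],(350,400),interpolation=cv2.INTER_CUBIC)
cv2.imwrite("pics/end.png",np.hstack([a,b]))
E
```

```text
clock: 21.57
eef_pos: [505.8, -142.0, 1.1]
eef_rot: [-3.141, 0.0, -3.109]
wrist_force: [-0.4, -0.2, -0.6]
finger_gap: 26.6
finger_force: 0.0
clock: 21.98
eef_pos: [468.2, -141.9, 167.3]
eef_rot: [-3.141, 0.001, -3.109]
wrist_force: [0.0, -0.1, 0.1]
finger_gap: 26.1
finger_force: 0.0
clock: 22.4
eef_pos: [419.1, -61.5, 247.4]
eef_rot: [-3.14, 0.004, -3.107]
wrist_force: [-0.1, 0.4, -0.5]
finger_gap: 26.6
finger_force: 0.0
top [([344.2, 200.3], [343, 189, 4, 22]), ([360.2, 223.6], [359, 215, 3, 17]), ([394.7, 229.6], [393, 222, 4, 16])]
side [([270.6, 235.7], [257, 228, 28, 16]), ([305.2, 282.1], [291, 274, 30, 17]), ([288.6, 319.7], [277, 314, 26, 12]), ([309.7, 369.5], [297, 364, 27, 12])]
```

View pics/end.png

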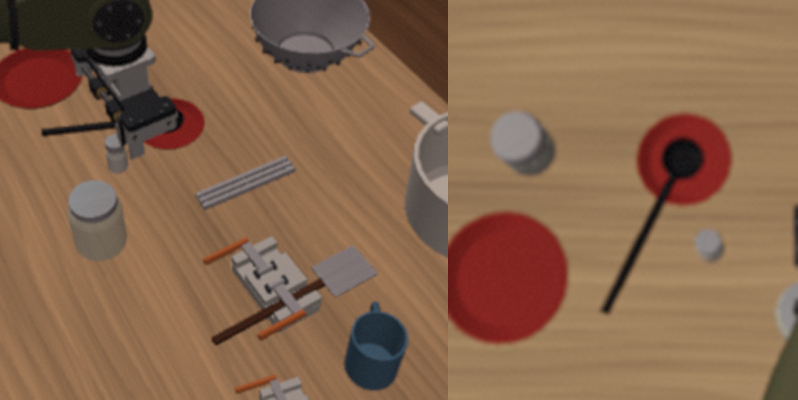

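The picture shows the spoon with its bowl in the holder at (684,158) and its handle end on the counter. The left bar's centroid is back at its original side-view pixel, (270.6,235.7) against (270,236), so the lever is shut. The turner and bystanders have not moved.

```bash
python3 -c "
from cell import manip
print(manip.sign_off())"
```

```text
the job is handed in; nothing more can be done
None
```

The spoon lies right way up with its bowl in the red holder, its clamp lever is swung shut again, and the turner, its lever and the objects around them look unmoved; the job was handed in at about 22.5 s.

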